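# Lock the levelling foot of a board platform

### The job

The levelling screw at the platform's near left corner is already set: lock it there. Fit the square key fully down over the screw's square head with its bar alongside the upright of the board holder that stands next to it, so that the upright stops the screw from turning, then swing the jam nut's lever clockwise until the nut seats and push it firmly tight against the held screw, with about 12 N and never more than 20 N on the lever. Lift the key off and stand it upright on the bench, leaving the screw at its setting to within 20 degrees and everything else where it is.

Things in the scene. Friction and masses are not known exactly. Their poses are not given: they have to be found in the camera images.
- platform: Fixed board platform: grey plate on feet, top 34 mm above the bench. Origin on the bench under the levelling screw's axis, near the plate's near left corner; z up, x (yaw varies) along its left edge away from the robot, y to the left. Plate x -30 to 250, y -210 to 30 mm. On it a circuit board, x 57 to 143, y -171 to -41 mm, up to 90 mm above the bench, between two uprights at y -26 and -186.
- upright (a point): Point on the left (+y) face of the left one of the two 30 x 30 mm aluminium uprights, next to the screw, the face that the key's bar rests against: at (100, -11, 80) mm of the platform, with the platform's axes. The face spans platform x 85 to 115 mm and stands from 34 to 107 mm above the bench.
- seat (a point): On the axis of the vertical levelling screw, on top of its round collar (diameter 26 mm), 52 mm above the bench. Above it stands the screw's square head, 18 x 18 mm and 16 mm tall (top 4 mm tapering to 12 mm). The flats are parallel to this point's x and y axes, which at joint screw = 0 are the platform's; z up.
- screw (a joint): Turn of the levelling screw in rad, positive clockwise from above; starts within 0.02 of 0, its setting. Once the nut has seated, 4.5 N at the lever (0.3 Nm) turns screw and nut together unless the screw is held. With the key on, it still gives 0.15 to 0.28 rad until the bar is hard on the upright; then the lever stiffens, 1 to 3 N per mm. 0.35 rad (20 degrees) either way is the limit.
- nut (a joint): Turn of the jam nut on the screw in rad, positive clockwise from above (tightening). Starts at -1.3 to -0.8, running freely (about 1 N at the lever); at 0 its face seats and it turns no further on the screw, only together with it. It stays where it is left. Its steel hub, diameter 30 mm, stands round the screw from 34 to 48.5 mm above the bench.
- lever (a point): Push point on the axis of the jam nut's black lever, 68 mm from the screw's axis, 51 mm above the bench. The lever is a round bar, 11 mm thick (looks 14 at the grip), running radially from the hub out to 87 mm, rising from 43 to 52 mm above the bench. With nut and screw at 0 it points 2.007 rad anticlockwise of the platform's x; otherwise less the joint values nut + screw.
- key: Loose steel square tube key, 0.2 to 0.3 kg, standing on the bench: 32 x 32 mm outside, 38 mm tall, open through, socket 19.8 x 19.8 mm, lower mouth chamfered. Origin: centre of its lower end, z up the tube. An 8 mm bar crosses it 28 mm up, along its x axis from -25 to +115 mm; grip the tube across y. Down on the head, its bar points along the platform's x, 7 mm off the upright.
Things that resemble listed ones, but are neither listed nor needed, are in the scene too. Several things have the shape of the key; the one meant has the colours described above.

How it is judged:
By the outcome, as a careful person would: the job done as asked, in the order asked, and still so for the second after the job is handed in, with the robot touching nothing.
It also fails if it takes over 72 s, if anything falls off the work surface, if the arm or the gripper's body presses on something with over 40 N, if the wrist force passes 120 N, or if a joint passes its speed limit or range.

### The arm

A 7-joint arm with a two-finger parallel gripper is mounted at the origin on the work surface. World frame = base frame: x ahead of the robot, y to its left, z up, the work surface at z = 0. Lengths are in m, angles in degrees, forces in N, time in s.
With the tool pointing down it reaches from about 0.4 to 0.875 m from the base axis. Payload 19.3 kg.
Tool frame: the origin (TCP) lies midway between the tips of the shut fingers; the grasp point (between the pads) lies 19 mm behind it (r.pinch_z is the z of the grasp point in the tool frame, in m); z points along the fingers, y is the line along which they close (so a half turn about z gives the same grasp; the last joint's range is limited). The gripper opens to 85 mm and grips with 20 to 120 N. Pads are 22 mm wide; open, the fingers measure 114 mm over their backs; the gripper's body (76 mm by 85 mm) begins 54 mm behind the grasp point. The pads swing forward as they close: fully open they stand 13 mm farther back than shut.
Start: joints at [-77.762, 29.874, -2.08, 91.645, 1.215, 58.505, -6.463], TCP at [0.175, 0.6, 0.231] pointing down, gripper open.
Joint ranges: [-166.77, 166.77], [-17.47, 122.26], [-85.68, 81.53], [9.62, 139.38], [-72.42, 252.41], [9.2, 110.78], [-144.41, 144.41]. Speed limits (degrees/s): [108.29, 108.29, 136.94, 136.94, 172.46, 172.46, 172.46].

### API

Orientations are given as a 3x3 rotation matrix whose columns are the frame's x, y, z axes.
In Python, from plant import r, vision gives the robot as it stands.
- The arm moves only by the tool step_arm, never from a script. Its argument "series" is text: rows parted by semicolons, each of 7 numbers parted by spaces: the shift along the tool's x, y, z in cm, then the turn, a rotation vector about the tool's x, y, z in rad, then the finger opening in cm, from 0 to 8.54. In form: x y z rx ry rz hand; .... A call has 1 to 8 rows; each row is the pose to reach, as a shift and turn from the pose commanded when the call began, along the tool's axes at that moment; what a row does not reach only later rows make up. A row lasts 1/12 s, in which the tool goes at most 41.7 mm and 7.16 degrees, less where a joint would pass 70% of its speed; a pose out of reach is approached as far as the arm can. A call with a gripper value outside its range is refused whole. The fingers move at their own pace and stop on an object; "newtons" is the grip in N (left out, the last holds). Time passes only in rows, so rows that repeat a pose let the fingers close. It gives the time, the measured TCP pose, the force, the opening and the grip force at its end, in the units of the state.
- r.sense(): the state, without advancing time (a new reading comes with each control period).
- vision.grab_frame(name): name is "side" or "top"; returns a dict with "frame" (420x560x3 uint8, blue, green, red), "camera_matrix" (3x3 intrinsics, pixels), "D" ([k1, k2, p1, p2, k3] as OpenCV has them; the pictures are not rectified), "view" (4x4, takes a point from world to camera coordinates). Camera axes: x right, y down, z forward; pixel columns grow to the right and rows downward; lengths in m; the calibration is good to about 2 mm. A picture is of the moment at which its call begins. There is no depth.
- r.sign_off(): hands the job in; it is judged then, once.
Trained networks look in the newest picture that a camera, given by its name, has taken for a name from the list of things; names that differ only in an ending like _2 or _b are one class to them, and where a whole thing is asked for, a point or a joint stands for the part that bears it (a point fixed in the world has none). Each returns a list of dicts, best first, with "p" (0 to 1); they miss things now and then, are a little off and sometimes report something else, mostly with a low value. They report only what shows in the picture. A call takes as long as a camera call. They do not tell look-alikes from the thing itself.
- vision.search_frame(label, camera): "centre" ([x, y, z] in m, in world coordinates, good to about 4 mm: the middle of the surface that is visible of it).
- vision.mark_of(label, camera): "centre" ([x, y, z] in m, in world coordinates, good to about 4 mm: a listed point, or the origin of a listed thing).
The state is a dict: "time": time; "qpos": joint angles; "qvel": joint speeds; "joint_efforts": joint torques, N m; "tcp_pos": TCP position; "ee_rot": TCP orientation; "wrist_force": force on the tool from outside, world axes, zero at the start; "torque": the same for the moment, N m; "grip_width": opening from 0.0 (shut) to 1.0 (fully open); "grasp_force": force on a finger pad.
Only numpy, scipy, OpenCV 4.12 (cv2) and the standard library are available. Lean on these libraries where they do the work, as an engineer would, in place of code of your own. Each camera call takes 0.05 s, during which the arm holds its last target. There are 200 camera calls.

## Working session

There is one attempt and no reset: what is moved stays moved. The work goes in short steps, Python scripts to look and compute and a tool call to move; the robot and the scene stay as the last step left them, time stands still between calls to the robot, and variables do not carry over. Pictures are saved under pics/ and viewed, at most 10 in all, crops included, and the job is handed in when it is done.

Besides the shell and the picture viewer there is one more tool, called after "Request:" as name(argument=value, ...), one argument or row to a line, values as JSON. step_arm: Moves the arm, as the interface text tells. Its arguments: {"type":"object","properties":{"series":{"type":"string"},"newtons":{"type":"number"}},"required":["series"]}

```bash
ls; mkdir -p pics; python3 - <<'E'
from plant import r, vision
import cv2, numpy as np
for c in ("top","side"):
    f=vision.grab_frame(c); cv2.imwrite(f"pics/{c}0.png",f["frame"])
    print(c,np.linalg.inv(f["view"])[:3,3].round(3))
    for l in ("key","platform","seat","lever","upright"):
        print(l,[(np.round(d["centre"],3).tolist(),round(d["p"],2)) for d in vision.mark_of(l,c)[:5]])
print(r.sense()); print(r.pinch_z)
E
```

```text
pics
top [ 0.4   -0.05   0.862]
key [([0.492, -0.264, 0.003], 0.82), ([0.354, -0.168, -0.002], 0.57)]
platform []
seat [([0.518, 0.167, 0.052], 0.67)]
lever [([0.456, 0.152, 0.05], 0.63)]
upright [([0.629, 0.158, 0.082], 0.7)]
side [ 0.503 -0.632  0.769]
key [([0.498, -0.265, -0.0], 0.85), ([0.355, -0.17, -0.002], 0.64), ([0.518, 0.165, 0.052], 0.34)]
platform [([0.526, 0.168, 0.002], 0.6)]
seat [([0.499, -0.264, -0.001], 0.65)]
lever [([0.455, 0.156, 0.05], 0.72)]
upright [([0.618, 0.154, 0.079], 0.74)]
{'time': 0.6, 'qpos': array([-77.76061788,  29.87422635,  -2.08009812,  91.64526801,
         1.21324541,  58.50623625,  -6.46355951]), 'qvel': array([-0.0248199 , -0.07715974, -0.11785482, -0.04700687,  0.03832905,
       -0.01883942, -0.0548046 ]), 'joint_efforts': array([ 6.67848326e-05, -9.26516104e+01,  1.97767362e+00, -3.70156109e+01,
        1.81549753e-02,  2.03476113e-03,  4.58941054e-05]), 'tcp_pos': array([0.17502309, 0.59996777, 0.23128429]), 'ee_rot': array([[-9.59976042e-01,  2.80082126e-01, -3.59159042e-05],
       [ 2.80082128e-01,  9.59976040e-01, -5.90146524e-05],
       [ 1.79494582e-05, -6.67120553e-05, -9.99999998e-01]]), 'wrist_force': array([-0.31068255,  0.92279324,  0.82267254]), 'torque': array([-0.03175711,  0.00523131,  0.01907166]), 'grasp_force': 0.0, 'grip_width': 1.0030059156451383}
-0.0187
```

View images.

View pics/top0.png

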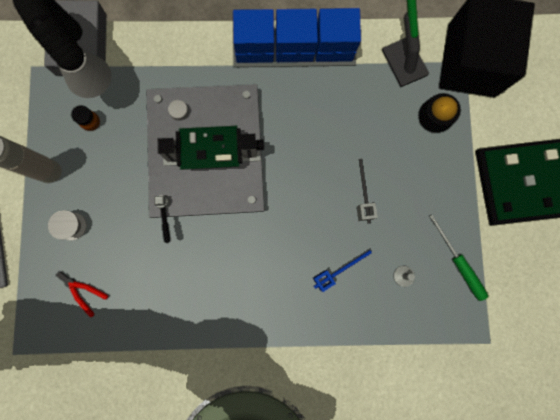

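View pics/side0.png

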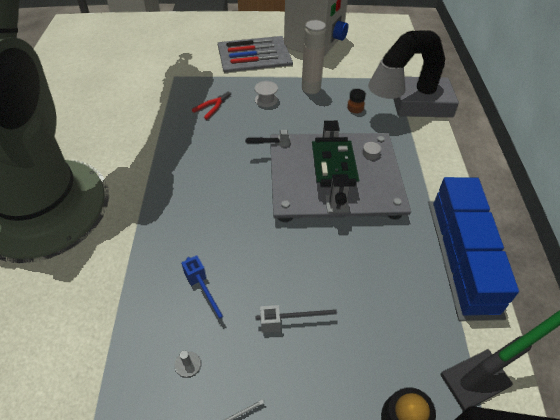

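The top view shows two key shapes: the steel-grey one at (368,212) and a blue one at (325,281). The task says steel, so the grey one fits. The screw is at (159,201), with the lever running to (167,240). I'll confirm in one enlarged crop that includes the screw.

```bash
cat > h.py <<'E'
from plant import r, vision
import cv2, numpy as np
def pix2w(f,uv,z):
    uv=np.array(uv,float).reshape(-1,1,2)
    n=cv2.undistortPoints(uv,np.array(f["camera_matrix"]),np.array(f["D"])).reshape(-1,2)
    V=np.array(f["view"]);R=V[:3,:3];c=-R.T@V[:3,3]
    d=np.c_[n,np.ones(len(n))]@R
    return c+d*((z-c[2])/d[:,2])[:,None]
def w2pix(f,P):
    V=np.array(f["view"])
    return cv2.projectPoints(np.array(P,float).reshape(-1,1,3),cv2.Rodrigues(V[:3,:3])[0],V[:3,3],np.array(f["camera_matrix"]),np.array(f["D"]))[0].reshape(-1,2)
E
python3 - <<'E'
import cv2,numpy as np
t=cv2.imread('pics/top0.png')
a=cv2.resize(t[150:230,345:395],None,fx=7,fy=7,interpolation=cv2.INTER_CUBIC)
b=cv2.resize(t[175:255,140:190],None,fx=7,fy=7,interpolation=cv2.INTER_CUBIC)
cv2.imwrite('pics/crop.png',np.hstack([a,b]))
E
```

```text
(no output)
```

View pics/crop.png

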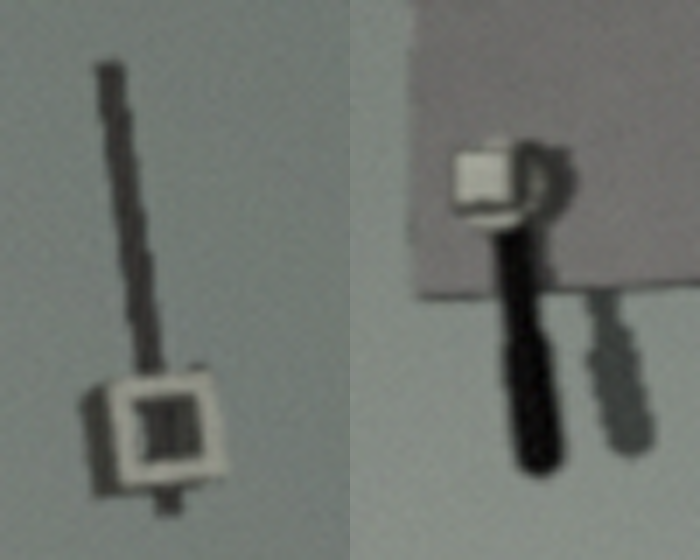

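The left crop shows the grey steel key with an open square socket centred near (368.3,210.7) and its bar tip at (360,159). It is the one meant. The right crop shows the screw head top at (158.5,200) and the lever's end at (166.7,242).

```bash
python3 - <<'E'
from h import *
from scipy.optimize import least_squares
f=vision.grab_frame("top"); s=vision.grab_frame("side")
up=lambda x,y,u0,v0:((x+.5)/7-.5+u0,(y+.5)/7-.5+v0)
top=pix2w(f,[up(166,428,345,150)],.038)[0]; bt=pix2w(f,[up(109,62,345,150),up(169,514,345,150)],.028)
print("key top",top,"bar ends",bt, np.linalg.norm(bt[0]-bt[1]), "yaw",np.degrees(np.arctan2(*(bt[0]-bt[1])[[1,0]])))
sk=pix2w(s,[(270,313)],.038);print("side key",sk)
# platform: subpixel corners
def ref(fr,p):
    g=cv2.cvtColor(fr["frame"],6)
    return cv2.cornerSubPix(g,np.array(p,np.float32).reshape(-1,1,2),(5,5),(-1,-1),(3,50,.01)).reshape(-1,2)
ct=ref(f,[(149,217),(147,88),(258,84),(268,210)]); print(ct.round(1).tolist())
W=pix2w(f,ct,.034);print(W.round(4).tolist())
M=np.array([[-30,30],[250,30],[250,-210],[-30,-210]])/1000
def res(p):
    c,sn=np.cos(p[2]),np.sin(p[2]);R=np.array([[c,-sn],[sn,c]])
    return ((M@R.T+p[:2])-W[:,:2]).ravel()
o=least_squares(res,[.52,.166,0],loss='soft_l1',f_scale=.002);print(o.x,np.degrees(o.x[2]),(o.fun*1000).round(1))
h=pix2w(f,[up(132,178,140,175)],.068);print("head",h)
lt=pix2w(f,[up(190,470,140,175)],.052);print("lever tip",lt,"ang",np.degrees(np.arctan2(*(lt-h)[0][[1,0]])),np.linalg.norm((lt-h)[0,:2]))
R=r.sense()["ee_rot"];print(r.sense()["tcp_pos"],np.degrees(np.arctan2(R[1,1],R[0,1])))
E
```

```text
key top [ 0.49823498 -0.26404818  0.038     ] bar ends [[ 0.61288332 -0.25493533  0.028     ]
 [ 0.47339107 -0.26618327  0.028     ]] 0.13994500235031496 yaw 4.6100623272697625
side key [[ 0.49772096 -0.26318919  0.038     ]]
[[148.6999969482422, 217.5], [147.0, 88.0], [259.3999938964844, 88.0], [267.20001220703125, 209.8000030517578]]
[[0.4929, 0.1931, 0.034], [0.7746, 0.2016, 0.034], [0.772, -0.0413, 0.034], [0.5045, -0.0532, 0.034]]
[0.52461412 0.16174943 0.03231692] 1.851623312805133 [ 0.7 -2.3 -1.1 -1.8  9.3  1.2 -3.1  4.1]
head [[0.52406095 0.16454986 0.068     ]]
lever tip [[0.44111795 0.15079405 0.052     ]] ang -170.58340032704368 0.08407594538512977
[0.17501527 0.59997952 0.23130723] 73.73840581717599
```

```bash
cat >> h.py <<'E'
def go(p,yaw,R=None,p0=None):
    """tool shift (cm) and turn (rad) to TCP p, tool y at yaw deg, pointing down"""
    s=r.sense(); R=s["ee_rot"] if R is None else R; p0=s["tcp_pos"] if p0 is None else p0
    T=down(yaw); rv=cv2.Rodrigues(R.T@T)[0].ravel()
    print("shift cm",(R.T@(np.array(p)-p0)*100).round(2),"turn",rv.round(3)); return T
def down(yaw):
    a=np.radians(yaw); y=np.array([np.cos(a),np.sin(a),0]); z=np.array([0,0,-1.]); return np.c_[np.cross(y,z),y,z]
E
python3 - <<'E'
from h import *
from scipy.optimize import least_squares
M=np.array([[-30,30],[250,30],[250,-210],[-30,-210]])/1000
def pose(p,m):
    c,sn=np.cos(p[2]),np.sin(p[2]);return m@np.array([[c,sn],[-sn,c]])+p[:2]
for cam in("top","side"):
  f=vision.grab_frame(cam);g=cv2.GaussianBlur(f["frame"],(0,0),1).astype(float);ch=g[...,2]-g[...,1]
  p=np.array([.5235,.165,.035])
  for it in range(6):
    pts=[];ms=[]
    for i in range(4):
        for t in np.linspace(.06,.94,45):
            m=M[i]*(1-t)+M[(i+1)%4]*t; e=M[(i+1)%4]-M[i]; n=np.array([-e[1],e[0]])/np.linalg.norm(e)
            ds=np.arange(-8,8.1,.5)/1000
            P=np.c_[pose(p,m+ds[:,None]*n),np.full(len(ds),.034)]
            uv=w2pix(f,P).astype(np.float32)
            v=cv2.remap(ch.astype(np.float32),uv[:,0].reshape(1,-1),uv[:,1].reshape(1,-1),1)[0]
            gr=np.abs(np.gradient(v)); k=gr.argmax()
            if gr[k]>.6: pts.append(P[k,:2]);ms.append((m,n,i))
    pts=np.array(pts)
    def res(q):
        c,s=np.cos(q[2]),np.sin(q[2]);R=np.array([[c,-s],[s,c]])
        l=(pts-q[:2])@R
        return [ (l[j]-ms[j][0])@ms[j][1] for j in range(len(pts))]
    o=least_squares(res,p,loss='soft_l1',f_scale=.001);p=o.x
  rr=np.array(res(p))*1000
  print(cam,p.round(4),np.degrees(p[2]),[(round(np.median(rr[[j for j in range(len(ms)) if ms[j][2]==i]]),1),sum(m[2]==i for m in ms)) for i in range(4)])
go([.40,.25,.23],0)
s=r.sense();T=s["ee_rot"]
print((T.T@(np.array([.498,-.264,.15])-[.40,.25,.23])*100).round(2))
E
```

```text
top [0.524  0.1644 0.0366] 2.099832599677512 [(np.float64(0.0), 32), (np.float64(-0.2), 30), (np.float64(-1.2), 1), (np.float64(-0.2), 31)]
side [0.5136 0.2676 0.0752] 4.306086336102487 [(np.float64(2.7), 8), (np.float64(-0.7), 10), (np.float64(1.3), 12), (np.float64(-0.6), 12)]
shift cm [-31.4  -27.29   0.13] turn [-0.     0.     1.287]
[-23.8 -46.6   8. ]
```

Request:
step_arm(
  series="-31.4 -27.3 0 0 0 1.287 8.5;-31.4 -27.3 0 0 0 1.287 8.5;-31.4 -27.3 0 0 0 1.287 8.5;-31.4 -27.3 0 0 0 1.287 8.5;-31.4 -27.3 0 0 0 1.287 8.5;-31.4 -27.3 0 0 0 1.287 8.5;-31.4 -27.3 0 0 0 1.287 8.5;-31.4 -27.3 0 0 0 1.287 8.5",
)

```text
time: 1.47
tcp_pos: [0.356, 0.3178, 0.2316]
ee_rot: [[-0.277, 0.961, 0.0], [0.961, 0.277, 0.001], [0.001, 0.0, -1.0]]
wrist_force: [1.3, 0.7, 0.0]
grip_width: 0.994
grasp_force: 0.0
```

```bash
python3 -c "
from h import *
go([.498,-.264,.12],-85.4);print(r.sense()['qpos'].round(1),r.sense()['time'])"
```

```text
shift cm [-59.85  -2.49  11.12] turn [-0.000e+00 -1.000e-03  1.771e+00]
[-61.3  16.9  15.4 113.9  -5.8  49.9 -26.8] 1.4667
```

Request:
step_arm(
  series="-59.8 -2.5 11.1 0 0 1.771 8.5;-59.8 -2.5 11.1 0 0 1.771 8.5;-59.8 -2.5 11.1 0 0 1.771 8.5;-59.8 -2.5 11.1 0 0 1.771 8.5;-59.8 -2.5 11.1 0 0 1.771 8.5;-59.8 -2.5 11.1 0 0 1.771 8.5;-59.8 -2.5 11.1 0 0 1.771 8.5;-59.8 -2.5 11.1 0 0 1.771 8.5",
)

```text
time: 2.13
tcp_pos: [0.4351, -0.0002, 0.1705]
ee_rot: [[0.658, 0.753, 0.001], [0.753, -0.658, 0.0], [0.001, 0.001, -1.0]]
wrist_force: [1.2, 1.3, 0.0]
grip_width: 0.998
grasp_force: 0.0
```

```bash
python3 -c "
from h import *
go([.498,-.264,.07],-85.4);print(r.sense()['qpos'].round(1),r.sense()['time'])"
```

```text
shift cm [-15.72  22.1   10.05] turn [ 0.    -0.001  0.772]
[-33.5  20.9  32.3 123.8 -17.4  39.6 -30.5] 2.1333
```

Request:
step_arm(
  series="-15.7 22.1 10.0 0 0 0.772 8.5;-15.7 22.1 10.0 0 0 0.772 8.5;-15.7 22.1 10.0 0 0 0.772 8.5;-15.7 22.1 10.0 0 0 0.772 8.5;-15.7 22.1 10.0 0 0 0.772 8.5;-15.7 22.1 10.0 0 0 0.772 8.5;-15.7 22.1 10.0 0 0 0.772 8.5;-15.7 22.1 10.0 0 0 0.772 8.5",
)

```text
time: 2.8
tcp_pos: [0.4984, -0.2686, 0.0686]
ee_rot: [[0.997, 0.078, -0.001], [0.078, -0.997, -0.004], [-0.002, 0.003, -1.0]]
wrist_force: [-2.4, 0.1, 0.4]
grip_width: 0.995
grasp_force: 0.0
```

```bash
python3 -c "
from h import *
go([.498,-.264,.007],-85.4);print(r.sense()['qpos'].round(1),r.sense()['tcp_pos'])
s=vision.grab_frame('side');cv2.imwrite('pics/s1.png',cv2.resize(s['frame'][180:380,180:380],None,fx=3,fy=3))
"
```

```text
shift cm [ 0.   -0.48  6.16] turn [ 0.003  0.002 -0.002]
[ -0.8  43.1  33.8 108.8 -36.4  39.3 -30.5] [ 0.49843702 -0.26860871  0.06860561]
```

View pics/s1.png

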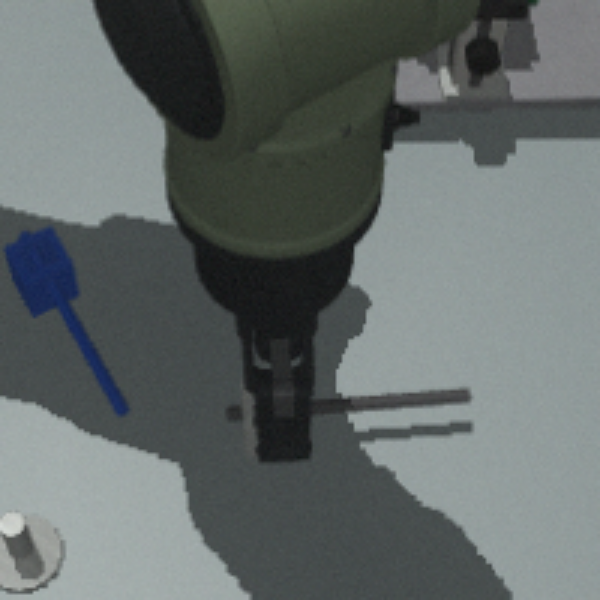

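The gripper is above the grey key's tube (crop 280,400), with the bar going right to (470,395). I'll let it settle.

Request:
step_arm(
  series="0 0 3 0 0 0 8.5;0 0 3 0 0 0 8.5;0 0 3 0 0 0 8.5;0 0 3 0 0 0 8.5",
)

```text
time: 3.18
tcp_pos: [0.4995, -0.2612, 0.0415]
ee_rot: [[0.996, 0.086, 0.0], [0.086, -0.996, 0.0], [0.0, -0.0, -1.0]]
wrist_force: [0.6, 1.0, 0.7]
grip_width: 0.998
grasp_force: 0.0
```

```bash
python3 -c "
from h import *
go([.498,-.264,.007],-85.4);print(r.sense()['tcp_pos'])
"
```

```text
shift cm [-0.18  0.26  3.45] turn [-0.    -0.     0.006]
[ 0.49954787 -0.26124729  0.04152077]
```

Request:
step_arm(
  series="-0.2 0.3 2 0 0 0.006 8.5;-0.2 0.3 3.4 0 0 0.006 8.5;-0.2 0.3 3.4 0 0 0.006 8.5;-0.2 0.3 3.4 0 0 0.006 3;-0.2 0.3 3.4 0 0 0.006 2.5;-0.2 0.3 3.4 0 0 0.006 2;-0.2 0.3 3.4 0 0 0.006 2;-0.2 0.3 3.4 0 0 0.006 2",
  newtons=60,
)

```text
time: 3.85
tcp_pos: [0.4979, -0.2648, 0.0073]
ee_rot: [[0.997, 0.08, 0.001], [0.08, -0.997, -0.0], [0.001, 0.0, -1.0]]
wrist_force: [-1.6, 1.8, 5.5]
grip_width: 0.365
grasp_force: 58.9
```

Request:
step_arm(
  series="0 0 0 0 0 0 2;0 0 0 0 0 0 2;0 0 0 0 0 0 2;0 0 0 0 0 0 2",
)

```text
time: 4.18
tcp_pos: [0.4979, -0.2648, 0.0073]
ee_rot: [[0.997, 0.08, 0.001], [0.08, -0.997, 0.0], [0.001, -0.0, -1.0]]
wrist_force: [-1.2, 1.5, 9.1]
grip_width: 0.366
grasp_force: 59.2
```

```bash
python3 -c "
from h import *
go([.524,.1645,.165],-87.9)
"
```

```text
shift cm [  6.04 -42.59 -15.77] turn [-0.    -0.001  0.043]
```

Request:
step_arm(
  series="0 0 -2 0 0 0 2;0 0 -6 0 0 0 2;0 0 -10 0 0 0 2;0 0 -14 0 0 0 2;0 0 -15.8 0 0 0 2;0 0 -15.8 0 0 0 2",
)

```text
time: 4.68
tcp_pos: [0.499, -0.2656, 0.1686]
ee_rot: [[0.997, 0.08, 0.005], [0.08, -0.997, -0.002], [0.005, 0.002, -1.0]]
wrist_force: [0.6, 0.5, -2.9]
grip_width: 0.364
grasp_force: 60.7
```

Request:
step_arm(
  series="0.5 -4 0 0 0 0 2;1 -8 0 0 0 0 2;1.5 -12 0 0 0 0 2;2 -16 0 0 0 0.02 2;3 -20 0 0 0 0.03 2;4 -24 0 0 0 0.04 2;4.5 -28 0 0 0 0.043 2;5 -32 0 0 0 0.043 2",
)

```text
time: 5.35
tcp_pos: [0.5213, 0.0603, 0.1638]
ee_rot: [[0.999, 0.037, -0.001], [0.037, -0.999, -0.0], [-0.001, 0.0, -1.0]]
wrist_force: [0.2, -0.8, -2.7]
grip_width: 0.368
grasp_force: 60.7
```

Request:
step_arm(
  series="0.7 -4 0 0 0 0 2;1 -8 0 0 0 0 2;1 -10.4 0 0 0 0 2;1 -10.4 0 0 0 0 2;1 -10.4 0 0 0 0 2;1 -10.4 0 0 0 0 2;1 -10.4 0 0 0 0 2",
)

```text
time: 5.93
tcp_pos: [0.5279, 0.1612, 0.1643]
ee_rot: [[0.999, 0.035, -0.0], [0.035, -0.999, -0.0], [-0.0, 0.0, -1.0]]
wrist_force: [-0.1, -0.6, -2.7]
grip_width: 0.366
grasp_force: 60.9
```

```bash
python3 -c "
from h import *
go([.524,.1645,.105],-87.9);s=r.sense();print(s['tcp_pos'],s['qpos'].round(1))
f=vision.grab_frame('side');cv2.imwrite('pics/s2.png',cv2.resize(f['frame'][60:240,200:420],None,fx=3.5,fy=3.3))
f=vision.grab_frame('top');cv2.imwrite('pics/t2.png',cv2.resize(f['frame'][60:260,60:260],None,fx=3,fy=3))
for l in('seat','key'):
  for c in('side','top'): print(l,c,[(np.round(d['centre'],3).tolist(),round(d['p'],2)) for d in vision.mark_of(l,c)[:4]])
"
```

```text
shift cm [-0.38 -0.34  5.93] turn [ 0.     0.    -0.002]
[0.5279224  0.16122217 0.16427409] [-53.7  36.   44.8 108.  -32.8  49.7 -80.2]
seat side []
seat top [([0.52, 0.166, 0.052], 0.93)]
key side [([0.53, 0.159, 0.154], 0.86), ([0.353, -0.169, -0.0], 0.66)]
key top [([0.352, -0.166, -0.002], 0.79), ([0.523, 0.165, 0.163], 0.62)]
```

View pics/s2.png

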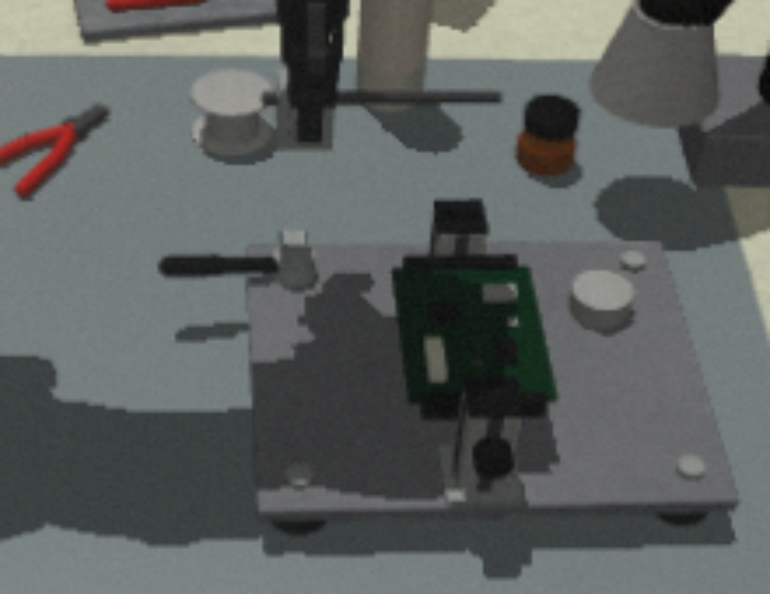

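The key is held upright at crop (305,125), and the screw head is free at (293,237). I'll check both against the side calibration.

```bash
python3 -c "
from h import *
f=vision.grab_frame('side')
up=lambda x,y:((x+.5)/3.5-.5+200,(y+.5)/3.3-.5+60)
print('head top',pix2w(f,[up(293.5,237)],.068))
print('key -y face low edge',pix2w(f,[up(305,148.5)],.157),'tcp',r.sense()['tcp_pos'])
t=vision.grab_frame('top')
print(w2pix(t,[.524,.1645,.068]),w2pix(f,[.524,.1645,.068]))
"
```

```text
head top [[0.52329666 0.16258145 0.068     ]]
key -y face low edge [[0.52812641 0.1449122  0.157     ]] tcp [0.52810717 0.16215397 0.16457079]
[[158.45318042 200.02963324]] [[283.80884545 130.89918604]]
```

Request:
step_arm(
  series="-0.4 -0.2 3 0 0 -0.002 2;-0.4 -0.2 6 0 0 -0.002 2;-0.4 -0.2 8.2 0 0 -0.002 2;-0.4 -0.2 8.2 0 0 -0.002 2;-0.4 -0.2 8.2 0 0 -0.002 2;-0.4 -0.2 8.2 0 0 -0.002 2",
)

```text
time: 6.83
tcp_pos: [0.5247, 0.1641, 0.0838]
ee_rot: [[0.999, 0.038, 0.001], [0.038, -0.999, 0.0], [0.001, -0.0, -1.0]]
wrist_force: [0.1, -0.1, -2.5]
grip_width: 0.362
grasp_force: 60.7
```

```bash
python3 -c "
from h import *
go([.5237,.164,.0593],-87.9);print(r.sense()['tcp_pos'],r.sense()['wrist_force'])
"
```

```text
shift cm [-0.11  0.01  2.45] turn [-0.    -0.001  0.002]
[0.52474498 0.16413052 0.08379016] [ 0.05289981 -0.12700825 -2.48343536]
```

Request:
step_arm(
  series="-0.1 0 0.4 0 0 0 2;-0.1 0 0.8 0 0 0 2;-0.1 0 1.1 0 0 0 2;-0.1 0 1.3 0 0 0 2;-0.1 0 1.3 0 0 0 2",
)

```text
time: 7.25
tcp_pos: [0.5231, 0.1646, 0.0694]
ee_rot: [[0.999, 0.039, 0.0], [0.039, -0.999, 0.0], [0.0, -0.0, -1.0]]
wrist_force: [2.9, 3.8, -4.5]
grip_width: 0.368
grasp_force: 60.9
```

Request:
step_arm(
  series="0.1 -0.1 0.2 0 0 0 2;0.1 -0.1 0.5 0 0 0 2;0.1 -0.1 0.7 0 0 0 2;0.1 -0.1 0.9 0 0 0 2;0.1 -0.1 0.9 0 0 0 2",
)

```text
time: 7.67
tcp_pos: [0.5237, 0.1651, 0.0601]
ee_rot: [[0.999, 0.039, -0.001], [0.039, -0.999, -0.0], [-0.001, 0.0, -1.0]]
wrist_force: [0.2, 0.8, -3.9]
grip_width: 0.365
grasp_force: 60.9
```

Request:
step_arm(
  series="0 0 0.1 0 0 0 2;0 0 0.15 0 0 0 2;0 0 0.15 0 0 0 2;0 0 0.15 0 0 0 2",
)

```text
time: 8.0
tcp_pos: [0.524, 0.1652, 0.0593]
ee_rot: [[0.999, 0.039, 0.0], [0.039, -0.999, 0.0], [0.0, -0.0, -1.0]]
wrist_force: [-1.1, -1.8, 3.6]
grip_width: 0.369
grasp_force: 61.8
```

Request:
step_arm(
  series="0 0 0 0 0 0 5;0 0 0 0 0 0 7;0 0 0 0 0 0 8.5;0 0 -1 0 0 0 8.5;0 0 -3 0 0 0 8.5;0 0 -6 0 0 0 8.5;0 0 -9 0 0 0 8.5;0 0 -10 0 0 0 8.5",
)

```text
time: 8.67
tcp_pos: [0.5252, 0.1651, 0.1631]
ee_rot: [[0.999, 0.038, 0.004], [0.038, -0.999, 0.001], [0.004, -0.001, -1.0]]
wrist_force: [1.0, 0.3, 0.6]
grip_width: 0.999
grasp_force: 0.0
```

```bash
python3 -c "
from h import *
T=go([.4618,.1238,.13],9.4);print(r.sense()['tcp_pos'])
f=vision.grab_frame('side');cv2.imwrite('pics/s3.png',cv2.resize(f['frame'][100:200,230:360],None,fx=5,fy=5))
"
```

```text
shift cm [-6.51  3.89  3.28] turn [ 0.002 -0.004 -1.697]
[0.52522258 0.16512529 0.16308729]
```

View pics/s3.png

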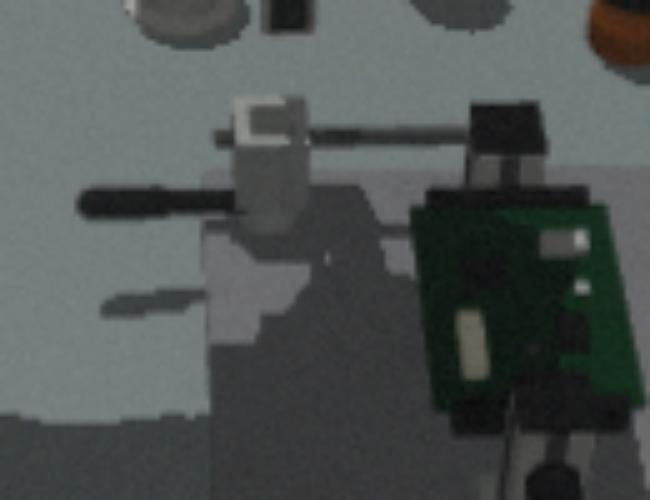

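The key sits down on the head (crop 270,170) with its bar running behind the upright (505,130). Next is the lever.

Request:
step_arm(
  series="-6.5 3.9 0 0 0 -1.697 0;-6.5 3.9 0 0 0 -1.697 0;-6.5 3.9 0 0 0 -1.697 0;-6.5 3.9 0 0 0 -1.697 0;-6.5 3.9 0 0 0 -1.697 0;-6.5 3.9 0 0 0 -1.697 0;-6.5 3.9 0 0 0 -1.697 0;-6.5 3.9 0 0 0 -1.697 0",
)

```text
time: 9.38
tcp_pos: [0.4604, 0.1237, 0.1591]
ee_rot: [[0.502, 0.865, 0.0], [0.865, -0.502, 0.0], [0.0, 0.0, -1.0]]
wrist_force: [-0.7, 0.7, -0.2]
grip_width: -0.002
grasp_force: 0.0
```

```bash
python3 -c "
from h import *
T=go([.4618,.1238,.11],9.4);print(r.sense()['tcp_pos'])"
```

```text
shift cm [0.08 0.12 4.91] turn [ 0.   -0.   -0.69]
[0.46038628 0.12373842 0.15911348]
```

Request:
step_arm(
  series="0.1 0.1 1 0 0 -0.69 0;0.1 0.1 2 0 0 -0.69 0;0.1 0.1 3 0 0 -0.69 0;0.1 0.1 4 0 0 -0.69 0;0.1 0.1 4.9 0 0 -0.69 0;0.1 0.1 4.9 0 0 -0.69 0;0.1 0.1 4.9 0 0 -0.69 0",
)

```text
time: 9.97
tcp_pos: [0.4616, 0.1238, 0.1097]
ee_rot: [[-0.16, 0.987, -0.001], [0.987, 0.16, -0.0], [-0.0, -0.001, -1.0]]
wrist_force: [0.4, -0.1, 1.1]
grip_width: 0.004
grasp_force: 0.0
```

```bash
python3 -c "
from h import *
T=go([.4618,.1238,.042],9.4);print(r.sense()['tcp_pos'],r.sense()['wrist_force'],r.sense()['qpos'].round(1))"
```

```text
shift cm [0.   0.03 6.77] turn [-0.001  0.    -0.003]
[0.4616073  0.12376683 0.10969048] [ 0.36689996 -0.06196652  1.09818826] [-34.2  28.6  15.8 120.  -13.8  33.1   0.7]
```

Request:
step_arm(
  series="0 0 2 0 0 0 0;0 0 4 0 0 0 0;0 0 6 0 0 0 0;0 0 6.8 0 0 0 0;0 0 6.8 0 0 0 0;0 0 6.8 0 0 0 0",
)

```text
time: 10.47
tcp_pos: [0.462, 0.124, 0.0424]
ee_rot: [[-0.156, 0.988, -0.0], [0.988, 0.156, -0.0], [-0.0, -0.0, -1.0]]
wrist_force: [0.5, 0.1, 0.5]
grip_width: 0.001
grasp_force: 0.0
```

Request:
step_arm(
  series="0.6 -0.24 0 0 0 0.087 0;1.23 -0.42 0 0 0 0.175 0;1.86 -0.55 0 0 0 0.262 0;2.51 -0.62 0 0 0 0.349 0;3.16 -0.63 0 0 0 0.436 0;3.8 -0.59 0 0 0 0.524 0;3.8 -0.59 0 0 0 0.524 0",
)

```text
time: 11.05
tcp_pos: [0.4504, 0.1623, 0.0431]
ee_rot: [[0.361, 0.932, 0.001], [0.932, -0.361, 0.001], [0.002, 0.001, -1.0]]
wrist_force: [-0.4, 1.0, -0.4]
grip_width: -0.004
grasp_force: 0.0
```

```bash
cat >> h.py <<'E'
def tool(c=(.524,.1645)):
    s=r.sense();R=s["ee_rot"];a=np.r_[np.array(c),s["tcp_pos"][2]]-s["tcp_pos"]
    x=np.degrees(np.arctan2(R[1,0],R[0,0]))
    print("axis in tool cm",(R.T@a*100).round(2),"phi",round(x+90,1),"t",round(s["time"],2),"F tool",(R.T@s["wrist_force"]).round(2),"z",s["tcp_pos"][2].round(4))
E
python3 -c "
from h import *
tool()
for c in('top','side'):vision.grab_frame(c);print([(np.round(d['centre'],3).tolist(),round(d['p'],2)) for d in vision.mark_of('lever',c)[:2]])"
```

```text
axis in tool cm [2.86 6.79 0.01] phi 158.8 t 11.05 F tool [ 0.75 -0.72  0.42] z 0.0431
[]
[([0.455, 0.18, 0.049], 0.48)]
```

Request:
step_arm(
  series="0.6 -0.24 0 0 0 0.087 0;1.23 -0.42 0 0 0 0.175 0;1.86 -0.55 0 0 0 0.262 0;2.51 -0.62 0 0 0 0.349 0;3.16 -0.63 0 0 0 0.436 0;3.8 -0.59 0 0 0 0.524 0;3.8 -0.59 0 0 0 0.524 0",
)

```text
time: 11.83
tcp_pos: [0.4586, 0.199, 0.0421]
ee_rot: [[0.779, 0.628, 0.0], [0.628, -0.779, 0.0], [0.0, -0.0, -1.0]]
wrist_force: [0.5, 0.1, -0.1]
grip_width: -0.003
grasp_force: 0.0
```

```bash
python3 -c "
from h import *
tool();print(r.sense()['qpos'].round(1))
vision.grab_frame('top');vision.grab_frame('side')
for c in('top','side'):print([(np.round(d['centre'],3).tolist(),round(d['p'],2)) for d in vision.mark_of('lever',c)[:2]])"
```

```text
axis in tool cm [2.93 6.79 0.  ] phi 128.9 t 11.83 F tool [0.51 0.23 0.1 ] z 0.0421
[-50.9  40.5  28.6 119.  -38.7  29.9 -44.8]
[]
[([0.474, 0.212, 0.051], 0.59)]
```

Request:
step_arm(
  series="0.3 -0.12 0 0 0 0.044 0;0.6 -0.24 0 0 0 0.087 0;0.91 -0.33 0 0 0 0.131 0;1.23 -0.42 0 0 0 0.175 0;1.54 -0.49 0 0 0 0.218 0;1.86 -0.55 0 0 0 0.262 0;1.86 -0.55 0 0 0 0.262 0",
)

```text
time: 12.62
tcp_pos: [0.4694, 0.2141, 0.042]
ee_rot: [[0.914, 0.406, -0.0], [0.406, -0.914, -0.0], [-0.0, 0.0, -1.0]]
wrist_force: [-0.8, 0.3, 0.5]
grip_width: -0.001
grasp_force: 0.0
```

```bash
python3 -c "
from h import *
tool()"
```

```text
axis in tool cm [2.98 6.75 0.  ] phi 114.0 t 12.62 F tool [-0.58 -0.56 -0.53] z 0.042
```

Request:
step_arm(
  series="0.12 -0.05 0 0 0 0.017 0;0.24 -0.1 0 0 0 0.035 0;0.36 -0.15 0 0 0 0.052 0;0.48 -0.19 0 0 0 0.07 0;0.6 -0.24 0 0 0 0.087 0;0.6 -0.24 0 0 0 0.087 0",
)

```text
time: 13.12
tcp_pos: [0.4738, 0.2191, 0.042]
ee_rot: [[0.946, 0.325, 0.0], [0.325, -0.946, -0.0], [0.0, 0.0, -1.0]]
wrist_force: [-0.4, -0.8, 0.7]
grip_width: -0.001
grasp_force: 0.2
```

Request:
step_arm(
  series="0.12 -0.05 0 0 0 0.017 0;0.24 -0.1 0 0 0 0.035 0;0.36 -0.15 0 0 0 0.052 0;0.36 -0.15 0 0 0 0.052 0",
)

```text
time: 13.45
tcp_pos: [0.4764, 0.2215, 0.0419]
ee_rot: [[0.962, 0.275, -0.001], [0.275, -0.962, -0.0], [-0.001, 0.0, -1.0]]
wrist_force: [-2.2, -1.0, 0.7]
grip_width: -0.001
grasp_force: 1.4
```

Request:
step_arm(
  series="0.12 -0.05 0 0 0 0.017 0;0.24 -0.1 0 0 0 0.035 0;0.24 -0.1 0 0 0 0.035 0",
)

```text
time: 13.7
tcp_pos: [0.4786, 0.2232, 0.0419]
ee_rot: [[0.971, 0.241, -0.0], [0.241, -0.971, -0.0], [-0.0, 0.0, -1.0]]
wrist_force: [-2.9, -3.3, 1.0]
grip_width: -0.002
grasp_force: 1.8
```

```bash
python3 -c "
from h import *
tool()"
```

```text
axis in tool cm [2.99 6.79 0.  ] phi 103.9 t 13.7 F tool [-3.6   2.52 -0.95] z 0.0419
```

Request:
step_arm(
  series="0.12 -0.05 0 0 0 0.017 0;0.24 -0.1 0 0 0 0.035 0;0.36 -0.15 0 0 0 0.052 0;0.48 -0.19 0 0 0 0.07 0;0.48 -0.19 0 0 0 0.07 0",
)

```text
time: 14.12
tcp_pos: [0.483, 0.2263, 0.0419]
ee_rot: [[0.985, 0.172, 0.0], [0.172, -0.985, -0.0], [0.0, 0.0, -1.0]]
wrist_force: [-3.2, -2.8, 0.8]
grip_width: -0.003
grasp_force: 1.7
```

Request:
step_arm(
  series="0.12 -0.05 0 0 0 0.017 0;0.24 -0.1 0 0 0 0.035 0;0.24 -0.1 0 0 0 0.035 0",
)

```text
time: 14.37
tcp_pos: [0.4852, 0.2276, 0.042]
ee_rot: [[0.99, 0.138, 0.0], [0.138, -0.99, -0.0], [0.0, 0.0, -1.0]]
wrist_force: [-3.3, -2.6, 0.1]
grip_width: 0.001
grasp_force: 1.8
```

```bash
python3 -c "
from h import *
tool()"
```

```text
axis in tool cm [2.97 6.79 0.  ] phi 97.9 t 14.37 F tool [-3.67  2.14 -0.15] z 0.042
```

Request:
step_arm(
  series="0.12 -0.05 0 0 0 0.017 0;0.24 -0.1 0 0 0 0.035 0;0.24 -0.1 0 0 0 0.035 0",
)

```text
time: 14.62
tcp_pos: [0.4872, 0.229, 0.0419]
ee_rot: [[0.995, 0.103, -0.0], [0.103, -0.995, -0.0], [-0.0, 0.0, -1.0]]
wrist_force: [-2.8, -3.0, 0.8]
grip_width: 0.001
grasp_force: 2.3
```

Request:
step_arm(
  series="0.12 -0.05 0 0 0 0.017 0;0.12 -0.05 0 0 0 0.017 0",
)

```text
time: 14.78
tcp_pos: [0.4881, 0.2295, 0.0419]
ee_rot: [[0.996, 0.086, -0.001], [0.086, -0.996, -0.0], [-0.001, 0.0, -1.0]]
wrist_force: [-5.4, -3.9, 0.4]
grip_width: 0.001
grasp_force: 3.1
```

Request:
step_arm(
  series="0.12 -0.05 0 0 0 0.017 0;0.12 -0.05 0 0 0 0.017 0",
)

```text
time: 14.95
tcp_pos: [0.489, 0.23, 0.0418]
ee_rot: [[0.998, 0.069, -0.001], [0.069, -0.998, -0.0], [-0.001, 0.0, -1.0]]
wrist_force: [-6.5, -3.5, 2.1]
grip_width: 0.003
grasp_force: 4.0
```

```bash
python3 -c "
from h import *
tool()"
```

```text
axis in tool cm [ 3.04  6.77 -0.  ] phi 93.9 t 14.95 F tool [-6.71  3.06 -2.06] z 0.0418
```

Request:
step_arm(
  series="0.12 -0.05 0 0 0 0.017 0;0.12 -0.05 0 0 0 0.017 0",
)

```text
time: 15.12
tcp_pos: [0.4898, 0.2305, 0.0418]
ee_rot: [[0.999, 0.052, -0.002], [0.052, -0.999, -0.0], [-0.002, 0.0, -1.0]]
wrist_force: [-9.0, -4.2, 2.4]
grip_width: -0.001
grasp_force: 4.9
```

Request:
step_arm(
  series="0.06 -0.02 0 0 0 0.009 0;0.06 -0.02 0 0 0 0.009 0",
)

```text
time: 15.28
tcp_pos: [0.4902, 0.2307, 0.0417]
ee_rot: [[0.999, 0.043, -0.002], [0.043, -0.999, -0.0], [-0.002, 0.0, -1.0]]
wrist_force: [-10.7, -5.1, 2.8]
grip_width: 0.004
grasp_force: 5.5
```

Request:
step_arm(
  series="0.05 -0.02 0 0 0 0.006 0;0.05 -0.02 0 0 0 0.006 0;0.05 -0.02 0 0 0 0.006 0",
)

```text
time: 15.53
tcp_pos: [0.4905, 0.2308, 0.0417]
ee_rot: [[0.999, 0.038, -0.003], [0.038, -0.999, -0.0], [-0.003, 0.0, -1.0]]
wrist_force: [-11.6, -4.8, 2.9]
grip_width: 0.001
grasp_force: 5.9
```

Request:
step_arm(
  series="0 0 0 0 0 0 0;0 0 0 0 0 0 0",
)

```text
time: 15.7
tcp_pos: [0.4905, 0.2309, 0.0417]
ee_rot: [[0.999, 0.038, -0.003], [0.038, -0.999, -0.0], [-0.003, 0.0, -1.0]]
wrist_force: [-11.2, -4.5, 2.8]
grip_width: 0.0
grasp_force: 5.9
```

```bash
python3 -c "
from h import *
tool()"
```

```text
axis in tool cm [ 3.09  6.76 -0.01] phi 92.2 t 15.7 F tool [-11.37   4.03  -2.81] z 0.0417
```

Request:
step_arm(
  series="-0.5 0.1 0 0 0 0 0;-1.5 0.3 0 0 0 0 0;-1.5 0.3 0 0 0 0 0;-1.5 0.3 -3 0 0 0 0;-1.5 0.3 -7 0 0 0 0;-1.5 0.3 -11 0 0 0 0;-1.5 0.3 -13 0 0 0 0;-1.5 0.3 -13 0 0 0 0",
)

```text
time: 16.37
tcp_pos: [0.4793, 0.2286, 0.1763]
ee_rot: [[0.999, 0.038, 0.006], [0.038, -0.999, 0.004], [0.006, -0.003, -1.0]]
wrist_force: [-0.1, 1.5, -0.6]
grip_width: 0.001
grasp_force: 0.0
```

```bash
python3 -c "
from h import *
go([.524,.1645,.17],-92)
f=vision.grab_frame('side');cv2.imwrite('pics/s4.png',cv2.resize(f['frame'][90:190,230:360],None,fx=6,fy=6,interpolation=2))
"
```

```text
shift cm [4.22 6.58 0.63] turn [-0.004 -0.006  0.073]
```

View pics/s4.png

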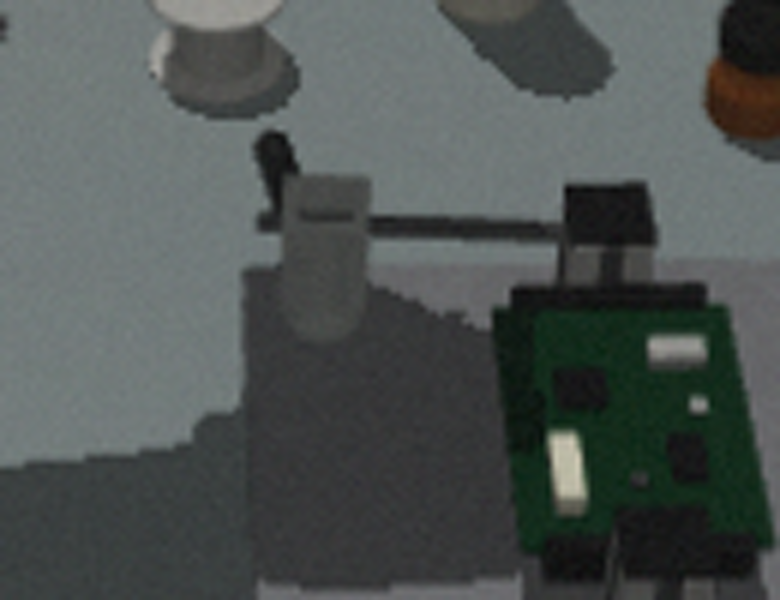

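The key stays on the head (crop 325,250), its bar now slopes to the upright from (265,222) to (560,232), and the lever points left at (272,150). I'll measure the bar's yaw.

```bash
python3 -c "
from h import *
f=vision.grab_frame('side')
up=lambda x,y:((x+.5)/6-.5+230,(y+.5)/6-.5+90)
P=pix2w(f,[up(268,221),up(375,226.5),up(560,232)],.080);print(P.round(4))
d=P[2]-P[0];print(np.degrees(np.arctan2(d[1],d[0])))
print(pix2w(f,[up(327,180)],.090))
d=P[2]-P[1];print(np.degrees(np.arctan2(d[1],d[0])))
go([.524,.1645,.15],-93)
"
```

```text
[[0.5026 0.1655 0.08  ]
 [0.542  0.163  0.08  ]
 [0.6101 0.161  0.08  ]]
-2.3790039707705413
[[0.52425903 0.17716192 0.09      ]]
-1.632005647735092
shift cm [4.39 6.57 2.27] turn [-0.002 -0.002  0.092]
```

Request:
step_arm(
  series="2 3 0 0 0 0.073 8.5;4.4 6.6 0 0 0 0.073 8.5;4.4 6.6 0 0 0 0.073 8.5;4.4 6.6 0 0 0 0.073 8.5;4.4 6.6 2 0 0 0.073 8.5;4.4 6.6 2 0 0 0.073 8.5;4.4 6.6 2 0 0 0.073 8.5",
)

```text
time: 17.05
tcp_pos: [0.5227, 0.1637, 0.1511]
ee_rot: [[0.999, -0.034, -0.002], [-0.034, -0.999, -0.001], [-0.002, 0.001, -1.0]]
wrist_force: [0.7, 0.2, 0.4]
grip_width: 0.976
grasp_force: 0.0
```

```bash
python3 -c "
from h import *
go([.524,.1645,.062],-92);print(r.sense()['tcp_pos'])"
```

```text
shift cm [ 0.15 -0.09  8.91] turn [0.001 0.002 0.001]
[0.52265173 0.16371042 0.15111871]
```

Request:
step_arm(
  series="0.1 -0.1 3 0 0 0 8.5;0.1 -0.1 6 0 0 0 8.5;0.1 -0.1 8.5 0 0 0 8.5;0.1 -0.1 8.9 0 0 0 8.5;0.1 -0.1 8.9 0 0 0 8.5;0.1 -0.1 8.9 0 0 0 4.5;0.1 -0.1 8.9 0 0 0 4;0.1 -0.1 8.9 0 0 0 3.6",
  newtons=40,
)

```text
time: 17.72
tcp_pos: [0.5251, 0.1647, 0.0644]
ee_rot: [[0.999, -0.034, 0.002], [-0.034, -0.999, 0.001], [0.002, -0.001, -1.0]]
wrist_force: [-0.3, -0.2, 0.2]
grip_width: 0.598
grasp_force: 0.0
```

Request:
step_arm(
  series="0 0 0 0 0 0 3.3;0 0 0 0 0 0 2.5;0 0 0 0 0 0 2;0 0 0 0 0 0 2;0 0 0 0 0 0 2",
)

```text
time: 18.13
tcp_pos: [0.5248, 0.1653, 0.064]
ee_rot: [[0.999, -0.033, 0.001], [-0.033, -0.999, 0.002], [0.001, -0.002, -1.0]]
wrist_force: [-3.2, 4.9, 13.1]
grip_width: 0.366
grasp_force: 39.3
```

```bash
python3 -c "
from h import *
s=r.sense();print(s['tcp_pos'],s['wrist_force'],s['torque'])"
```

```text
[0.52481255 0.16531548 0.06395202] [-3.23822217  4.90137782 13.0999351 ] [0.90598446 0.56206189 0.14678461]
```

Request:
step_arm(
  series="0 0 -0.4 0 0 0 2;0 0 -0.8 0 0 0 2;0 0 -1.2 0 0 0 2;0 0 -1.2 0 0 0 2",
  newtons=60,
)

```text
time: 18.47
tcp_pos: [0.5247, 0.1652, 0.0758]
ee_rot: [[0.999, -0.033, 0.001], [-0.033, -0.999, 0.001], [0.001, -0.001, -1.0]]
wrist_force: [0.7, 4.3, 0.3]
grip_width: 0.361
grasp_force: 64.7
```

```bash
python3 -c "
from h import *
s=r.sense();print(s['tcp_pos'],s['wrist_force'],s['torque'])"
```

```text
[0.52472759 0.16515272 0.07575615] [0.65601907 4.3077033  0.32221421] [ 0.91910998 -0.16624464  0.37325303]
```

Request:
step_arm(
  series="0 0 -0.4 0 0 -0.02 2;0 0 -0.9 0 0 -0.02 2;0 0 -1.5 0 0 -0.02 2;0 0 -3 0 0 -0.02 2;0 0 -6 0 0 -0.02 2;0 0 -9 0 0 -0.02 2;0 0 -9 0 0 -0.02 2",
)

```text
time: 19.05
tcp_pos: [0.5264, 0.1639, 0.1698]
ee_rot: [[1.0, -0.015, 0.005], [-0.015, -1.0, 0.002], [0.005, -0.002, -1.0]]
wrist_force: [1.0, 0.6, -2.6]
grip_width: 0.364
grasp_force: 64.3
```

```bash
python3 -c "
from h import *
s=r.sense();print(s['tcp_pos'],s['wrist_force'],s['torque'])
f=vision.grab_frame('side');cv2.imwrite('pics/s5.png',cv2.resize(f['frame'][70:190,230:360],None,fx=5,fy=5,interpolation=2))
f=vision.grab_frame('top');cv2.imwrite('pics/t5.png',cv2.resize(f['frame'][140:260,120:230],None,fx=5,fy=5,interpolation=2))
go([.498,-.264,s['tcp_pos'][2]],-85.4)
"
```

```text
[0.52635729 0.16391345 0.16984157] [ 0.97736086  0.64139743 -2.64902732] [ 0.03633045 -0.06472035  0.00625059]
shift cm [-2.06 42.88 -0.44] turn [-0.001 -0.001 -0.095]
```

View pics/s5.png

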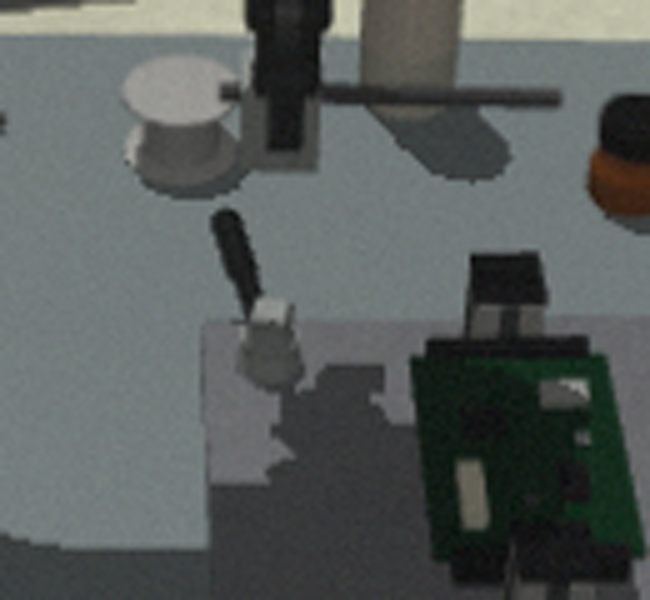

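The key is off (crop 280,135), held upright. The screw is free at (272,310), with the lever left at (228,215). I'll carry the key back to its old spot.

Request:
step_arm(
  series="0 4 0 0 0 0 2;-0.3 8 0 0 0 0 2;-0.6 12 0 0 0 -0.02 2;-0.9 16 0 0 0 -0.04 2;-1.2 20 0 0 0 -0.06 2;-1.5 24 0 0 0 -0.08 2;-1.7 28 0 0 0 -0.095 2;-1.9 32 0 0 0 -0.095 2",
)

```text
time: 19.82
tcp_pos: [0.4998, -0.1571, 0.1643]
ee_rot: [[0.997, 0.082, -0.001], [0.082, -0.997, 0.0], [-0.001, -0.001, -1.0]]
wrist_force: [1.8, 0.9, -2.3]
grip_width: 0.364
grasp_force: 64.1
```

Request:
step_arm(
  series="-0.6 4 0 0 0 0 2;-0.9 8 0 0 0 0 2;-1.1 10.7 0 0 0 0 2;-1.1 10.7 0 0 0 0 2;-1.1 10.7 4 0 0 0 2;-1.1 10.7 8 0 0 0 2;-1.1 10.7 11 0 0 0 2;-1.1 10.7 11 0 0 0 2",
)

```text
time: 20.48
tcp_pos: [0.4954, -0.2612, 0.0495]
ee_rot: [[0.997, 0.08, -0.008], [0.08, -0.997, 0.003], [-0.008, -0.004, -1.0]]
wrist_force: [-1.7, 1.1, -3.9]
grip_width: 0.366
grasp_force: 63.9
```

Request:
step_arm(
  series="0 0 1.5 0 0 0 2;0 0 2.8 0 0 0 2;0 0 2.8 0 0 0 2;0 0 2.8 0 0 0 2",
)

```text
time: 20.82
tcp_pos: [0.4985, -0.263, 0.0274]
ee_rot: [[0.997, 0.081, -0.0], [0.081, -0.997, 0.0], [-0.0, -0.0, -1.0]]
wrist_force: [0.4, -0.2, -1.6]
grip_width: 0.362
grasp_force: 63.9
```

```bash
python3 -c "
from h import *
s=r.sense();print(s['tcp_pos'],s['wrist_force'],s['torque'],np.degrees(np.arctan2(s['ee_rot'][1,1],s['ee_rot'][0,1])))
f=vision.grab_frame('top')
print(s['time'])
t=cv2.resize(f['frame'][175:255,130:200],None,fx=7,fy=7,interpolation=2)
f=vision.grab_frame('side');k=cv2.resize(f['frame'][260:360,220:320],None,fx=2.8,fy=5.6,interpolation=2)
cv2.imwrite('pics/f.png',np.hstack([t,k]))
"
```

```text
[ 0.49846074 -0.26297714  0.02741734] [ 0.40913275 -0.24457446 -1.63918673] [-0.02936689  0.0249931  -0.02827192] -85.37802025484896
20.8167
```

View pics/f.png

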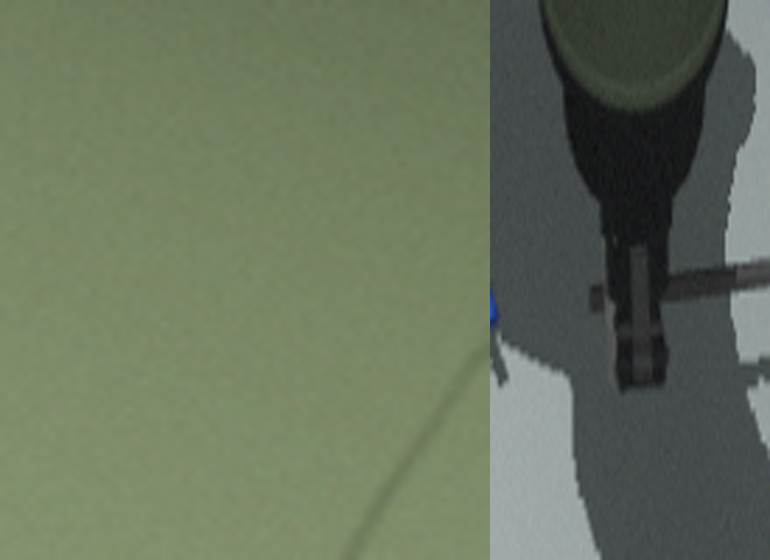

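The arm blocks the top view, and the side view shows the key held upright at (635,300). I'll set it down.

Request:
step_arm(
  series="0 0 0.5 0 0 0 2;0 0 1 0 0 0 2;0 0 1.3 0 0 0 2;0 0 1.4 0 0 0 2;0 0 1.4 0 0 0 2",
)

```text
time: 21.33
tcp_pos: [0.4984, -0.2629, 0.0127]
ee_rot: [[0.997, 0.081, -0.001], [0.081, -0.997, 0.0], [-0.0, -0.0, -1.0]]
wrist_force: [0.1, 0.0, -2.5]
grip_width: 0.364
grasp_force: 64.0
```

Request:
step_arm(
  series="0 0 0.1 0 0 0 2;0 0 0.15 0 0 0 2;0 0 0.15 0 0 0 2",
)

```text
time: 21.58
tcp_pos: [0.4985, -0.2631, 0.0123]
ee_rot: [[0.997, 0.08, 0.001], [0.08, -0.997, 0.0], [0.001, -0.0, -1.0]]
wrist_force: [-4.2, 4.0, 12.6]
grip_width: 0.36
grasp_force: 66.1
```

Bench contact. Now release and retreat.

Request:
step_arm(
  series="0 0 -0.1 0 0 0 4;0 0 -0.1 0 0 0 6;0 0 -0.1 0 0 0 8.5;0 0 -0.1 0 0 0 8.5;0 0 -2 0 0 0 8.5;0 0 -5 0 0 0 8.5;0 0 -9 0 0 0 8.5;0 0 -13 0 0 0 8.5",
)

```text
time: 22.25
tcp_pos: [0.4978, -0.2629, 0.1426]
ee_rot: [[0.997, 0.08, -0.002], [0.08, -0.997, 0.0], [-0.002, -0.0, -1.0]]
wrist_force: [0.8, -1.0, 0.9]
grip_width: 0.996
grasp_force: 0.0
```

Request:
step_arm(
  series="-2 4 -4 0 0 0 8.5;-4 8 -6 0 0 0 8.5;-5 12 -8 0 0 0 8.5;-5 14 -10 0 0 0 8.5;-5 14 -10 0 0 0 8.5;-5 14 -10 0 0 0 8.5;-5 14 -10 0 0 0 8.5;-5 14 -10 0 0 0 8.5",
)

```text
time: 22.92
tcp_pos: [0.4601, -0.4055, 0.2407]
ee_rot: [[0.997, 0.081, -0.001], [0.081, -0.997, 0.001], [-0.001, -0.001, -1.0]]
wrist_force: [-0.2, 0.7, -0.2]
grip_width: 0.994
grasp_force: 0.0
```

```bash
python3 -c "
from h import *
print(r.sense()['tcp_pos'],r.sense()['time'])
f=vision.grab_frame('side')
t=vision.grab_frame('top')
a=cv2.resize(t['frame'][170:250,120:190],None,fx=5.7,fy=6,interpolation=2);b=cv2.resize(f['frame'][90:370,200:400],None,fx=2,fy=480/280,interpolation=2)
cv2.imwrite('pics/g.png',np.hstack([a,b]))
for l in('lever','key'):
  for c in('side','top'): print(l,c,[(np.round(d['centre'],3).tolist(),round(d['p'],2)) for d in vision.mark_of(l,c)[:3]])
"
```

```text
[ 0.46014925 -0.40549357  0.24074398] 22.9167
lever side [([0.619, 0.154, 0.078], 0.31)]
lever top [([0.502, 0.233, 0.052], 0.65)]
key side [([0.499, -0.264, -0.0], 0.76)]
key top [([0.354, -0.168, -0.001], 0.83)]
```

View pics/g.png

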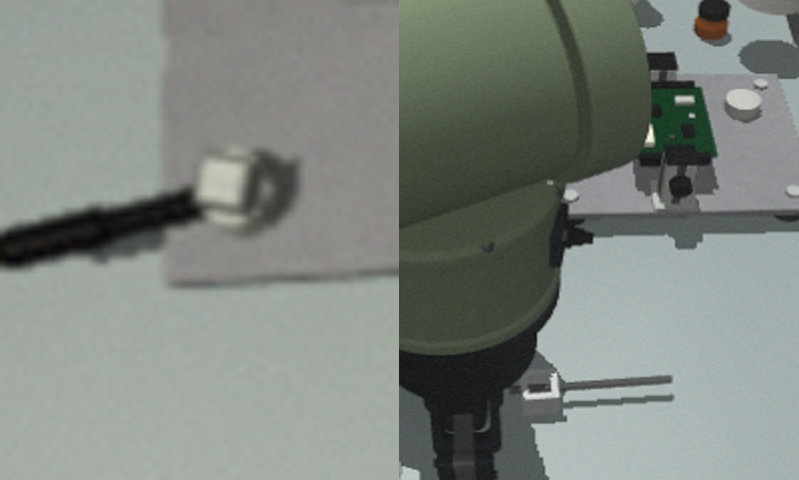

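The key stands upright on the bench at crop (542,400). The head is square at (225,180) with the lever running left. I'll check the screw's setting.

```bash
python3 -c "
from h import *
t=vision.grab_frame('top')
up=lambda x,y:((x+.5)/5.7-.5+120,(y+.5)/6-.5+170)
P=pix2w(t,[up(10,248)],.052);d=P[0,:2]-[.524,.1645];a=np.degrees(np.arctan2(d[1],d[0]))
print(P,a,'screw deg',115+2.1-a, np.linalg.norm(d))"
```

```text
[[0.50545626 0.24301724 0.052     ]] 103.28828574064532 screw deg 13.811714259354673 0.08067730029222137
```

```bash
python3 -c "
from plant import r
print(r.sign_off())"
```

```text
the job is handed in; nothing more can be done
None
```

The job is handed in at about 23 s: the jam nut is seated and pushed tight with about 12 N against the held screw, the screw ended an estimated 9–14° from its setting (limit 20°), and the steel key stands upright on the bench at its original spot.

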